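Sweep the coin slot guides into the parts pan

ROBOT

A 6-joint arm with a two-finger parallel gripper is mounted at the origin on the work surface. World frame = base frame: x ahead of the robot, y to its left, z up, the work surface at z = 0. Lengths are in m, angles in degrees, forces in N, time in s.
With the tool pointing down it reaches from about 0.275 to 0.875 m from the base axis. Payload 12.5 kg.
Tool frame: the origin (TCP) lies at the very end of the fingers, on their centre line; the grasp point (between the pads) lies 19 mm behind it (arm.grip_point_offset is the distance from the TCP to the grasp point, in m); x points along the fingers, y is the direction in which the jaws open and shut, and the axes are right-handed (so a half turn about x gives the same grasp; the last joint's range is limited). The gripper opens to 85 mm and grips with 20 to 120 N. Pads are 22 mm wide; open, the fingers measure 114 mm over their backs; the gripper's body (76 mm by 85 mm) begins 54 mm behind the grasp point. The pads swing forward as they close: fully open they stand 13 mm farther back than shut.
Start: joints at [60.871, 20.094, 94.641, -0, 65.266, -4.847], TCP at [0.226, 0.501, 0.231] pointing down, gripper open.
Joint ranges: [-157.81, 157.81], [-45, 120.19], [0.68, 151.7], [-89.99, 269.99], [4.06, 180], [-164.3, 164.3]. Speed limits (degrees/s): [127.2, 127.2, 159.86, 180, 180, 180].

INTERFACE

Orientations are given as a 3x3 rotation matrix whose columns are the frame's x, y, z axes.
In Python, from station import arm gives the robot as it stands.
- The arm moves only by the tool servo_tool, never from a script. Its argument "increments" is one flat list of numbers, 5 for each row, row after row: the shift along the tool's x, y, z in cm, then the turn about the tool's x in degrees, then the opening, from 0 (shut) to 1 (fully open). In form: [dx, dy, dz, spin, hand, dx, dy, dz, spin, hand, ...]. A call has 1 to 20 rows; each row is the pose to reach, as a shift and turn from the pose commanded when the call began, along the tool's axes at that moment; what a row does not reach only later rows make up. A row lasts 1/10 s, in which the tool goes at most 50 mm and 8.59 degrees, less where a joint would pass 70% of its speed; a pose out of reach is approached as far as the arm can. A call with a gripper value outside its range is refused whole. The fingers move at their own pace and stop on an object; "newtons" is the grip in N (left out, the last holds). Time passes only in rows, so rows that repeat a pose let the fingers close. It gives the time, the measured TCP pose, the force and the opening at its end, in the units of the state.
- arm.get_obs(): the state, without advancing time (a new reading comes with each control period).
- arm.get_image(name): name is "scene" or "top"; returns a dict with "image" (400x640x3 uint8, red, green, blue), "intrinsics" (3x3 intrinsics, pixels), "R" (3x3) and "t" (3): a world point X has camera coordinates R X + t. Camera axes: x right, y down, z forward; pixel columns grow to the right and rows downward; lengths in m; the calibration is good to about 2 mm. A picture is of the moment at which its call begins. There is no depth.
- arm.finish_job(): hands the job in, once; it reports no verdict.
The state is a dict: "time": time; "qpos": joint angles; "dq": joint speeds; "effort": joint torques, N m; "tcp_pos": TCP position; "tool_rot": TCP orientation; "force": force on the tool from outside, world axes, zero at the start; "moment": the same for the moment, N m; "finger_gap": finger opening in m.
Only numpy, scipy, OpenCV 4.12 (cv2) and the standard library are available. Lean on these libraries where they do the work, as an engineer would, in place of code of your own. Each camera call takes 0.05 s, during which the arm holds its last target.

TASK

Using the fingers as a broom, sweep the two loose nickel coin slot guides across the rubber mat and in through the open front of the steel parts pan, so that both lie well inside it with nothing sticking out. Slide them along the mat, never lift them, and leave the camera housing, lens hood, push button module and hex key where they are. Finish with the gripper clear of everything.

Things in the scene. Friction and masses are not known exactly. Their poses are not given: they have to be found in the camera images.
- guide_a: loose nickel coin slot guide on the mat: bright metal U-channel block, 44 mm long (its x), 28 wide (its y), 14 high, about 60 g, with a 16 mm wide groove along its top. Origin: centre of its underside. Any yaw, between the robot and the far row. It begins on the robot's left (+y) of the middle.
- guide_b: loose nickel coin slot guide on the mat: bright metal U-channel block, 44 mm long (its x), 28 wide (its y), 14 high, about 60 g, with a 16 mm wide groove along its top. Origin: centre of its underside. Any yaw, between the robot and the far row. The same as guide_a; it begins on the robot's right (-y) of the middle.
- pan: fixed steel parts pan on the 4 mm mat (mat top z = 0.004; parts slide on it). 116 mm deep (x), 162 wide (y); walls 3 mm thick, 18 high at back (+x) and both sides; front (-x, about towards the robot) open, no lip, floor level with the mat. Origin: floor centre. In its frame: open edge x = -0.058, back wall's inner face x = 0.055, sides' inner faces y = +-0.078. In the far row, yaw up to 0.3 either way
- housing: blue plastic camera housing, a loose 62 x 80 x 56 mm box with a black lens ring standing 10 mm out of its front (-x). Origin: centre of its underside (box from x = -0.027 to 0.035). Stands in the far row. Leave alone.
- hood: smoked acrylic lens hood, a loose open tapered tube standing on its small end, 54 mm diameter at the bottom, 72 mm at the top, 40 mm high. Origin: centre of its underside. Stands in the far row. Leave alone.
- button: loose push button module with a chrome bezel and cap on a black round body, 50 mm diameter, 39 mm high, standing upright. Origin: centre of its underside. At the far left or far right of the mat. Leave alone.
- hexkey: L-shaped steel hex key, loose, lying flat, long arm 95 mm (along its x), short arm 24 mm, 6 mm thick. Origin: near the middle of the long arm, on the mat. At the far left or far right of the mat. Leave alone.
Not all that is in view belongs to the job. Leave any green or red look-alike of the guide_a alone.

How it is judged (in metres and radians):
At the end, for the whole second after the job is handed in: Both guides are at rest on the mat inside the pan: each guide's centre is at least 24 mm behind the open front edge, between the side walls and in front of the back wall. The camera housing, lens hood, button module and hex key are within 15 mm of where they started (x of guide_a in the frame of pan between -0.034 and 0.055 m and y of guide_a in the frame of pan between -0.078 and 0.078 m and height (world z) of each of guide_a, guide_b below 0.03 m and linear speed of each of guide_a, guide_b below 0.01 m/s and x of guide_b in the frame of pan between -0.034 and 0.055 m and y of guide_b in the frame of pan between -0.078 and 0.078 m and distance of each of housing, hood, button, hexkey from where it was at the start of the episode below 0.015 m); the robot touches nothing.
It fails at once if a coin slot guide is lifted off the mat (((height (world z) of guide_a above 0.014 m and angle between guide_a's own z axis and vertical below 0.4 rad) or height (world z) of guide_a above 0.034 m) or ((height (world z) of guide_b above 0.014 m and angle between guide_b's own z axis and vertical below 0.4 rad) or height (world z) of guide_b above 0.034 m)).
It fails at once if the camera housing is moved from its place (distance of housing from where it was at the start of the episode above 0.015 m).
It fails at once if the lens hood is moved from its place (distance of hood from where it was at the start of the episode above 0.015 m).
It fails at once if the push button module is moved from its place (distance of button from where it was at the start of the episode above 0.015 m).
It fails at once if the hex key is moved from its place (distance of hexkey from where it was at the start of the episode above 0.015 m).
It also fails if it takes over 72 s, if anything falls off the work surface, if the arm or the gripper's body presses on something with over 40 N, if the wrist force passes 120 N, or if a joint passes its speed limit or range.

## Working session

There is one attempt and no reset: what is moved stays moved. The work goes in short steps, Python scripts to look and compute and a tool call to move; the robot and the scene stay as the last step left them, time stands still between calls to the robot, and variables do not carry over. Pictures are saved under pics/ and viewed, and the job is handed in when it is done.

Besides the shell and the picture viewer there is one more tool, called after "Call:" as a command line: name --argument value ..., lists and objects as JSON in quotes. servo_tool: Moves the arm, as the interface text tells. Its arguments: {"type":"object","properties":{"increments":{"type":"array"},"newtons":{"type":"number"}},"required":["increments"]}

```bash
mkdir -p pics; ls; cat > h.py <<'E'
import numpy as np, cv2
from station import arm
def snap(n,tag):
    d=arm.get_image(n); cv2.imwrite(f'pics/{tag}.png',cv2.cvtColor(d['image'],cv2.COLOR_RGB2BGR))
    np.savez(f'{n}.npz',K=d['intrinsics'],R=d['R'],t=d['t']); return d
def p2w(n,u,v,z):
    c=np.load(f'{n}.npz'); r=c['R'].T@np.linalg.inv(c['K'])@[u,v,1]; o=-c['R'].T@c['t']
    return (o+r*(z-o[2])/r[2])
def w2p(n,X):
    c=np.load(f'{n}.npz'); q=c['K']@(c['R']@np.asarray(X,float)+c['t']); return q[:2]/q[2]
def crop(tag,x0,y0,x1,y1,s,out):
    im=cv2.imread(f'pics/{tag}.png')[y0:y1,x0:x1]; cv2.imwrite(f'pics/{out}.png',cv2.resize(im,None,fx=s,fy=s,interpolation=cv2.INTER_CUBIC))
E
python3 - <<'E'
from h import *
for n in('top','scene'):
    d=snap(n,n+'0'); print(d['intrinsics'].round(1).tolist(),(-d['R'].T@d['t']).round(3))
o=arm.get_obs();print(o['time'],o['tcp_pos'],o['tool_rot'],o['finger_gap'],o['force'])
E
```

```text
pics
[[452.2, 0.0, 317.2], [0.0, 452.2, 195.0], [0.0, 0.0, 1.0]] [0.283 0.073 1.165]
[[390.8, 0.0, 322.1], [0.0, 390.8, 195.0], [0.0, 0.0, 1.0]] [ 1.014 -0.477  1.088]
0.1 [0.22602481 0.50107403 0.23081288] [[-4.96708707e-04  4.11268863e-01  9.11513947e-01]
 [-9.58364428e-04  9.11513445e-01 -4.11269159e-01]
 [-9.99999417e-01 -1.07784351e-03 -5.86112164e-05]] 0.085411294612432 [-0.66157138 -0.19388409 -0.16640291]
```

View pics/top0.png

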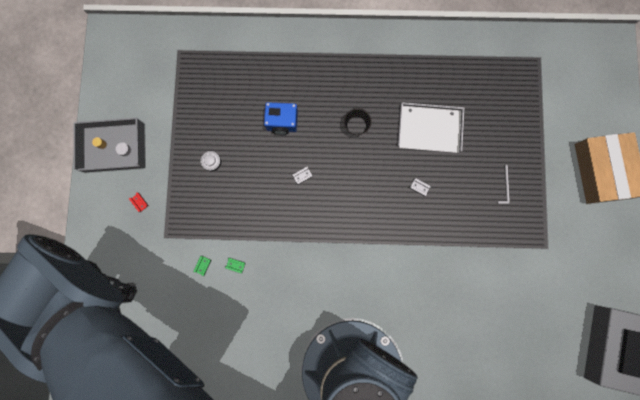

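View pics/scene0.png

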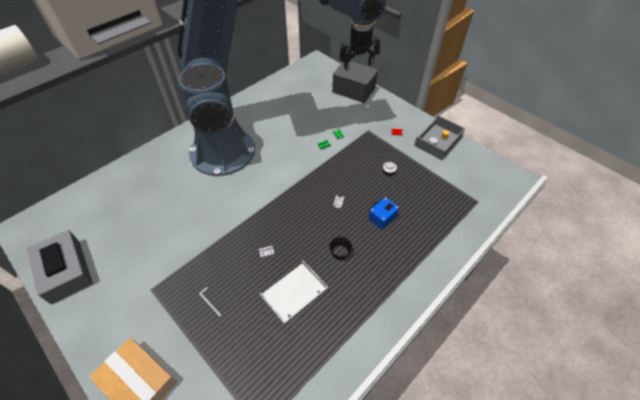

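The two bright metal U-blocks on the mat are at top (302,175), which is guide_a on the left, and (421,187), which is guide_b. The look-alikes are green at (203,265) and (235,265) and red at (139,202). They are off the mat and the wrong colour, so I'll leave them alone. The pan is at (432,128), hood (355,123), housing (281,117), button (210,160) and hex key (508,185). Next I'll view an enlarged crop.

```bash
python3 - <<'E'
from h import *
crop('top0',270,90,470,210,4,'c1')
E
```

```text
(no output)
```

View pics/c1.png

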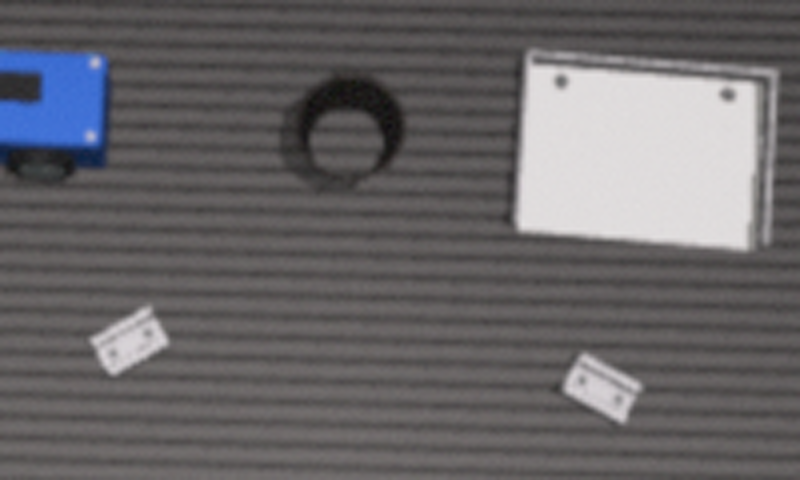

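```bash
python3 - <<'E'
from h import *
f=lambda u,v,z:p2w('top',270+u/4,90+v/4,z)[:2].round(4)
for nm,P in dict(A=[(90,340),(152,306),(170,345),(112,377)],B=[(583,352),(643,387),(627,424),(562,390)]).items():
    Q=np.array([f(*p,.015) for p in P]);print(nm,Q.tolist(),Q.mean(0),'sides',[np.linalg.norm(Q[i]-Q[(i+1)%4]).round(4) for i in range(4)])
print('pan front L(outer, floor)',f(515,230,.004),'front R inner floor',f(750,248,.004),'back L top outer',f(527,50,.022),'back R top outer',f(778,70,.022),'front R top',f(770,245,.022))
print('hood bottom c',f(345,145,.004),'hood top edge pts',f(405,125,.044),f(345,73,.044),f(283,140,.044),'rim bottom',f(330,190,.044))
print('housing front ring',f(40,182,.03),f(105,165,.004))
g=lambda u,v,z:p2w('top',u,v,z)[:2].round(4)
print('button',g(210,160,.04),'hex',g(508,165,.007),g(510,203,.007),g(499,203,.007))
E
```

```text
A [[0.4864, 0.1603], [0.5097, 0.1209], [0.4844, 0.1085], [0.4626, 0.1452]] [0.485775 0.133725] sides [np.float64(0.0458), np.float64(0.0282), np.float64(0.0427), np.float64(0.0282)]
B [[0.4866, -0.157], [0.4649, -0.1953], [0.4407, -0.185], [0.4616, -0.1436]] [ 0.46345  -0.170225] sides [np.float64(0.044), np.float64(0.0263), np.float64(0.0464), np.float64(0.0284)]
pan front L(outer, floor) [ 0.5685 -0.1149] front R inner floor [ 0.5602 -0.2679] back L top outer [ 0.6847 -0.1192] back R top outer [ 0.6749 -0.2822] front R top [ 0.5582 -0.2754]
hood bottom c [ 0.6232 -0.0027] hood top edge pts [ 0.6255 -0.0381] [0.659  0.0007] [0.6138 0.0395] rim bottom [0.5818 0.0089]
housing front ring [0.5863 0.1951] [0.6058 0.1554]
button [0.5153 0.37  ] hex [ 0.5283 -0.3967] [ 0.4293 -0.3991] [ 0.4285 -0.3711]
```

```bash
cat >> h.py <<'E'
def plan(pts):
    """pts: (x,y,z,heading deg of tool z) -> dx,dy,dz cm, spin deg from present pose"""
    o=arm.get_obs(); p=np.array(o['tcp_pos']); R=np.array(o['tool_rot']); h0=np.degrees(np.arctan2(R[1,2],R[0,2]))
    print('t',round(o['time'],2),'tcp',p.round(4),'head',h0.round(2),'gap',round(o['finger_gap'],4),'F',np.round(o['force'],1),'tilt',R[2].round(4))
    for x,y,z,h in pts:
        d=R.T@(np.array([x,y,z])-p)*100; print(d.round(2).tolist(),'spin',round((h0-h+180)%360-180,1))
E
python3 - <<'E'
from h import *
plan([(.424,-.153,.15,-22)])
E
```

```text
t 0.1 tcp [0.226  0.5011 0.2308] head -24.28 gap 0.0854 F [-0.7 -0.2 -0.2] tilt [-1.0e+00 -1.1e-03 -1.0e-04]
[8.13, -51.47, 44.95] spin -2.3
```

Call:
servo_tool --increments '[2,-13,11,0,0.15,4,-26,22,-1,0.15,6,-39,34,-2,0.15,8,-51.5,45,-2.3,0.15,8,-51.5,45,-2.3,0.15,8,-51.5,45,-2.3,0.15,8,-51.5,45,-2.3,0.15,8,-51.5,45,-2.3,0.15,8,-51.5,45,-2.3,0.15,8,-51.5,45,-2.3,0.15,8,-51.5,45,-2.3,0.15,8,-51.5,45,-2.3,0.15,8,-51.5,45,-2.3,0.15,8,-51.5,45,-2.3,0.15,8,-51.5,45,-2.3,0.15,8,-51.5,45,-2.3,0.15,8,-51.5,45,-2.3,0.15,8,-51.5,45,-2.3,0.15,8,-51.5,45,-2.3,0.15,8,-51.5,45,-2.3,0.15]' --newtons 40

```text
time: 2.1
tcp_pos: [0.4246, -0.1526, 0.1515]
tool_rot: [[0.0, 0.373, 0.928], [-0.0, 0.928, -0.373], [-1.0, -0.0, 0.0]]
force: [0.0, 0.4, -0.2]
finger_gap: 0.0129
```

```bash
python3 - <<'E'
from h import *
plan([(.424,-.153,.06,-22),(.424,-.153,.009,-22)])
E
```

```text
t 2.1 tcp [ 0.4246 -0.1526  0.1515] head -21.93 gap 0.0129 F [ 0.   0.4 -0.2] tilt [-1.e+00 -0.e+00  3.e-04]
[9.15, -0.06, -0.04] spin 0.1
[14.25, -0.06, -0.04] spin 0.1
```

Call:
servo_tool --increments '[3,0,0,0,0.15,6,0,0,0,0.15,9,0,0,0,0.15,11,0,0,0,0.15,12.5,0,0,0,0.15,13.5,0,0,0,0.15,14.2,0,0,0,0.15,14.3,0,0,0,0.15,14.3,0,0,0,0.15,14.3,0,0,0,0.15]'

```text
time: 3.1
tcp_pos: [0.4249, -0.1533, 0.0088]
tool_rot: [[0.001, 0.374, 0.927], [-0.0, 0.927, -0.374], [-1.0, -0.0, 0.001]]
force: [0.3, 0.0, 0.3]
finger_gap: 0.0129
```

```bash
python3 - <<'E'
from h import *
snap('top','t1'); crop('t1',330,90,490,210,5,'t1c')
snap('scene','s1'); crop('s1',180,180,340,300,5,'s1c')
u=np.array([np.cos(np.radians(-20)),np.sin(np.radians(-20))]); b=np.array([.635,-.232])
plan([(*(b-u*.1),.009,-22),(*(b-u*.025),.009,-22)])
E
```

```text
t 3.2 tcp [ 0.4248 -0.1533  0.0088] head -21.98 gap 0.0127 F [-0.2 -0.4  0.1] tilt [-1.e+00 -1.e-04  9.e-04]
[-0.01, 0.22, 12.44] spin 0.0
[-0.0, 0.48, 19.94] spin 0.0
```

View pics/t1c.png

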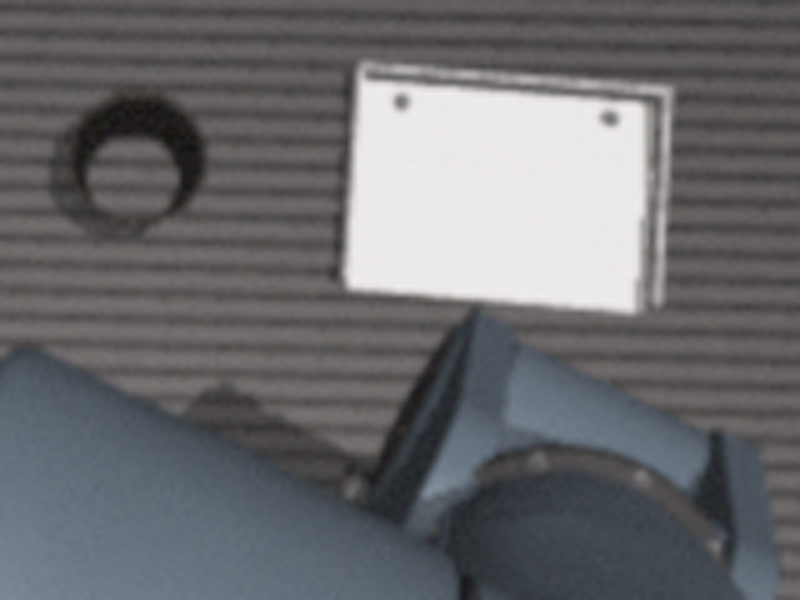

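View pics/s1c.png

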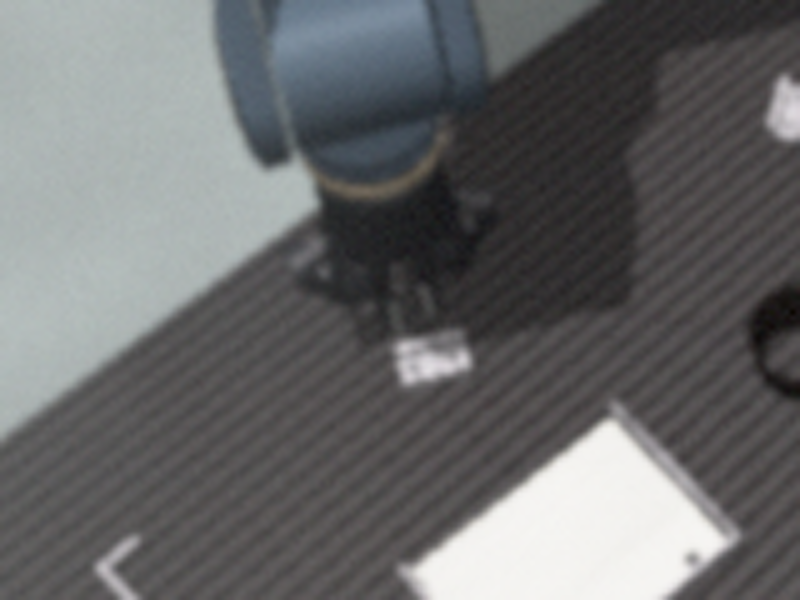

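The fingers stand just behind guide_b (scene crop about (430,360)), with the pan opening beyond it. I'll push slowly.

Call:
servo_tool --increments '[0,0,0.5,0,0.15,0,0,1.0,0,0.15,0,0,1.5,0,0.15,0,0,2,0,0.15,0,0.05,2.5,0,0.15,0,0.05,3,0,0.15,0,0.1,3.5,0,0.15,0,0.1,4,0,0.15,0,0.1,4.5,0,0.15,0,0.1,5,0,0.15,0,0.1,5.5,0,0.15,0,0.1,6,0,0.15,0,0.1,6.5,0,0.15,0,0.15,7,0,0.15,0,0.15,7.5,0,0.15,0,0.15,8,0,0.15,0,0.15,8.5,0,0.15,0,0.2,9,0,0.15,0,0.2,9.3,0,0.15,0,0.2,9.5,0,0.15]'

```text
time: 5.2
tcp_pos: [0.5136, -0.1869, 0.0083]
tool_rot: [[-0.0, 0.374, 0.927], [0.0, 0.927, -0.374], [-1.0, -0.0, -0.0]]
force: [-1.9, 0.0, 0.2]
finger_gap: 0.0128
```

```bash
python3 - <<'E'
from h import *
snap('scene','s2'); crop('s2',180,180,340,300,5,'s2c')
u=np.array([np.cos(np.radians(-20)),np.sin(np.radians(-20))]); b=np.array([.635,-.232])
plan([(*(b-u*.1),.009,-22),(*(b-u*.025),.009,-22)])
E
```

```text
t 5.25 tcp [ 0.5138 -0.187   0.0083] head -21.98 gap 0.0129 F [-0.1  0.5  0.1] tilt [-1.e+00 -0.e+00  3.e-04]
[-0.07, 0.02, 2.93] spin 0.0
[-0.07, 0.28, 10.42] spin 0.0
```

View pics/s2c.png

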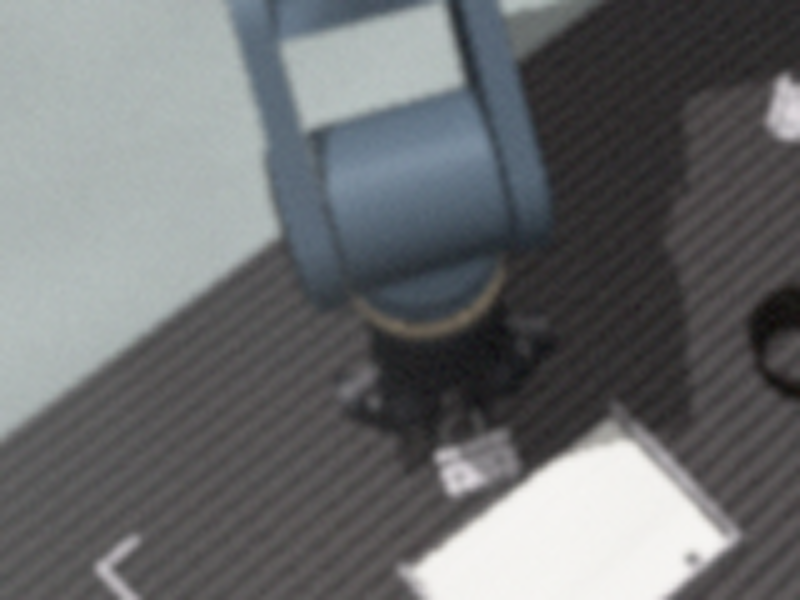

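guide_b rides flush on the fingers and is right at the open edge. I'll keep pushing, more deeply.

Call:
servo_tool --increments '[0,0,0.5,0,0.15,0,0,1.0,0,0.15,0,0,1.5,0,0.15,0,0,2,0,0.15,0,0.05,2.5,0,0.15,0,0.05,3,0,0.15,0,0.1,3.5,0,0.15,0,0.1,4,0,0.15,0,0.1,4.5,0,0.15,0,0.1,5,0,0.15,0,0.1,5.5,0,0.15,0,0.1,6,0,0.15,0,0.15,6.5,0,0.15,0,0.2,7,0,0.15,0,0.2,7.5,0,0.15,0,0.2,8,0,0.15,0,0.25,8.5,0,0.15,0,0.25,9,0,0.15,0,0.25,9.4,0,0.15,0,0.25,9.7,0,0.15]'

```text
time: 7.25
tcp_pos: [0.6046, -0.221, 0.0083]
tool_rot: [[0.0, 0.374, 0.927], [-0.0, 0.927, -0.374], [-1.0, -0.0, 0.0]]
force: [-0.5, 0.1, -0.2]
finger_gap: 0.0126
```

```bash
python3 - <<'E'
from h import *
snap('scene','s3'); crop('s3',180,180,340,300,5,'s3c')
plan([])
E
```

```text
t 7.3 tcp [ 0.6049 -0.2211  0.0083] head -21.98 gap 0.0129 F [-0.6  0.9 -0.2] tilt [-1.e+00 -0.e+00  5.e-04]
```

View pics/s3c.png

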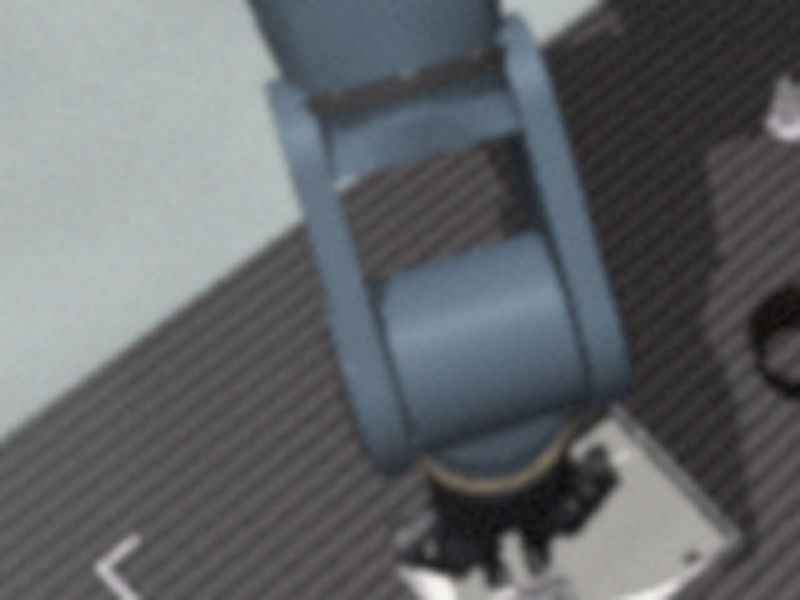

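Call:
servo_tool --increments '[0,0,-0.7,0,0.15,0,0,-1.5,0,0.15,-3,0,-1.5,0,0.15,-7,0,-1.5,0,0.15,-11,0,-1.5,0,0.15,-14,0,-1.5,0,0.15,-15,0,-1.5,0,0.15,-15,0,-1.5,0,0.15]'

```text
time: 8.1
tcp_pos: [0.5904, -0.2152, 0.1593]
tool_rot: [[0.002, 0.374, 0.927], [-0.001, 0.927, -0.374], [-1.0, -0.0, 0.002]]
force: [-0.3, -0.8, -0.5]
finger_gap: 0.0126
```

```bash
python3 - <<'E'
from h import *
plan([(.456,.187,.15,-60),(.456,.187,.009,-60)])
E
```

```text
t 8.1 tcp [ 0.5904 -0.2152  0.1593] head -21.98 gap 0.0126 F [-0.3 -0.8 -0.5] tilt [-1.e+00 -1.e-04  2.e-03]
[0.88, 32.27, -27.52] spin 38.0
[14.98, 32.27, -27.54] spin 38.0
```

Call:
servo_tool --increments '[0,4,-3.4,5,0.15,0,8,-6.8,10,0.15,0,12,-10.2,15,0.15,0,16,-13.6,20,0.15,0,20,-17,25,0.15,0,24,-20.5,30,0.15,0,28,-24,34,0.15,0,32.3,-27.5,38,0.15,0,32.3,-27.5,38,0.15,0,32.3,-27.5,38,0.15,0,32.3,-27.5,38,0.15,0,32.3,-27.5,38,0.15,0,32.3,-27.5,38,0.15]'

```text
time: 9.4
tcp_pos: [0.4564, 0.1862, 0.1578]
tool_rot: [[-0.001, 0.867, 0.499], [-0.0, 0.499, -0.867], [-1.0, -0.001, -0.0]]
force: [-0.6, 0.2, -0.2]
finger_gap: 0.0127
```

```bash
python3 - <<'E'
from h import *
snap('top','t4'); crop('t4',270,90,470,210,4,'t4c')
plan([(.456,.187,.009,-60)])
E
```

```text
t 9.45 tcp [0.4564 0.1863 0.158 ] head -60.06 gap 0.013 F [-0.1  1.1  0.1] tilt [-1.e+00 -5.e-04 -1.e-04]
[14.9, 0.0, -0.08] spin -0.1
```

View pics/t4c.png

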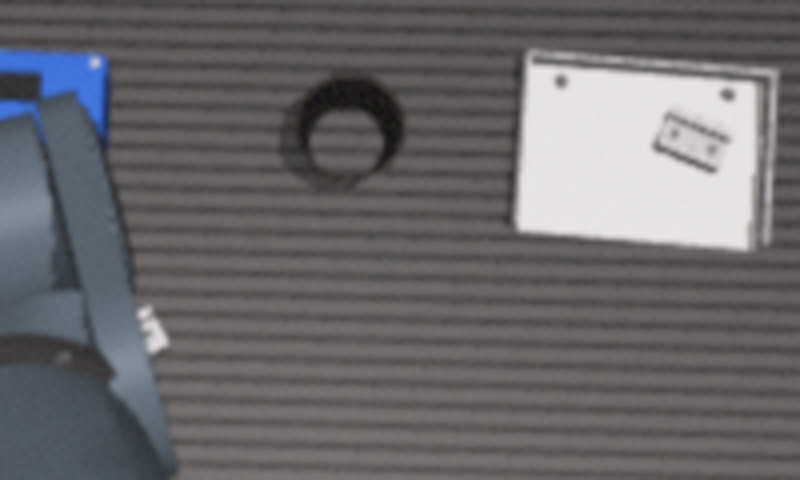

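guide_b lies well inside the pan (crop (692,140)). guide_a has not moved. I'll lower the fingers behind its left end.

Call:
servo_tool --increments '[3,0,0,0,0.15,6,0,0,0,0.15,9,0,0,0,0.15,11.5,0,0,0,0.15,13,0,0,0,0.15,14.2,0,0,0,0.15,14.9,0,0,0,0.15,14.9,0,0,0,0.15,14.9,0,0,0,0.15]'

```text
time: 10.35
tcp_pos: [0.4566, 0.1872, 0.0098]
tool_rot: [[0.001, 0.866, 0.5], [0.0, 0.5, -0.866], [-1.0, 0.001, 0.0]]
force: [-0.2, -0.1, 0.8]
finger_gap: 0.0126
```

```bash
python3 - <<'E'
from h import *
snap('scene','s5'); crop('s5',290,150,410,240,6,'s5c')
o=arm.get_obs()['tcp_pos']; p=np.array(o[:2]); h=-60.; s=0; pts=[]
while len(pts)<32:
    for k in range(6):
        s+=1; 
        if s>45 and h>-94: h-=.28
        p=p+.001*np.array([np.cos(np.radians(h)),np.sin(np.radians(h))])
    pts.append((*p,.009,h))
plan(pts[:20]); print(np.round(pts[::4],3))
E
```

```text
t 10.4 tcp [0.4567 0.1873 0.0099] head -59.99 gap 0.0125 F [-0.7  0.1 -0.5] tilt [-1.0e+00  1.1e-03  3.0e-04]
[0.1, -0.0, 0.6] spin 0.0
[0.1, -0.0, 1.2] spin 0.0
[0.1, -0.0, 1.8] spin 0.0
[0.1, -0.0, 2.4] spin 0.0
[0.1, -0.0, 3.0] spin 0.0
[0.1, -0.0, 3.6] spin 0.0
[0.1, -0.0, 4.2] spin 0.0
[0.1, -0.0, 4.8] spin 0.9
[0.1, -0.02, 5.4] spin 2.5
[0.1, -0.06, 6.0] spin 4.2
[0.1, -0.11, 6.6] spin 5.9
[0.1, -0.19, 7.19] spin 7.6
[0.1, -0.28, 7.78] spin 9.3
[0.1, -0.38, 8.38] spin 10.9
[0.1, -0.51, 8.96] spin 12.6
[0.1, -0.65, 9.55] spin 14.3
[0.1, -0.81, 10.12] spin 16.0
[0.1, -0.98, 10.7] spin 17.7
[0.1, -1.17, 11.27] spin 19.3
[0.1, -1.38, 11.83] spin 21.0
[[ 4.600e-01  1.820e-01  9.000e-03 -6.000e+01]
 [ 4.720e-01  1.610e-01  9.000e-03 -6.000e+01]
 [ 4.840e-01  1.400e-01  9.000e-03 -6.252e+01]
 [ 4.930e-01  1.190e-01  9.000e-03 -6.924e+01]
 [ 5.000e-01  9.600e-02  9.000e-03 -7.596e+01]
 [ 5.050e-01  7.200e-02  9.000e-03 -8.268e+01]
 [ 5.060e-01  4.800e-02  9.000e-03 -8.940e+01]
 [ 5.050e-01  2.400e-02  9.000e-03 -9.416e+01]]
```

View pics/s5c.png

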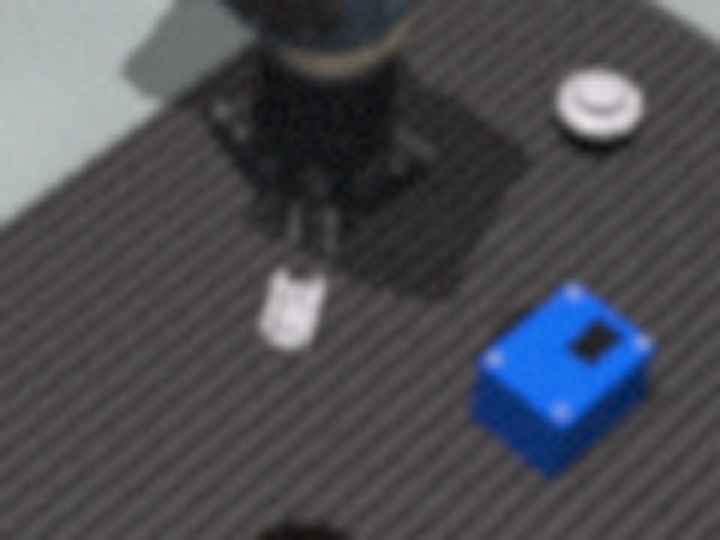

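Call:
servo_tool --increments '[0.2,-0.1,0.6,0,0.15,0.2,-0.15,1.2,0,0.15,0.2,-0.15,1.8,0,0.15,0.2,-0.15,2.3,0,0.15,0.2,-0.15,2.8,0,0.15,0.2,-0.15,3.3,0,0.15,0.2,-0.15,3.8,0,0.15,0.2,-0.15,4.3,0,0.15,0.2,-0.15,4.8,0.9,0.15,0.2,-0.17,5.4,2.5,0.15,0.2,-0.2,6,4.2,0.15,0.2,-0.25,6.6,5.9,0.15,0.2,-0.33,7.2,7.6,0.15,0.2,-0.42,7.8,9.3,0.15,0.2,-0.53,8.4,11,0.15,0.2,-0.65,9,12.6,0.15,0.2,-0.8,9.55,14.3,0.15,0.2,-0.95,10.1,16,0.15,0.2,-1.1,10.5,17.2,0.15,0.2,-1.2,10.8,18,0.15]'

```text
time: 12.4
tcp_pos: [0.5, 0.0873, 0.0073]
tool_rot: [[-0.0, 0.978, 0.207], [0.0, 0.207, -0.978], [-1.0, -0.0, -0.0]]
force: [-0.8, 1.6, 0.3]
finger_gap: 0.0131
```

```bash
python3 - <<'E'
from h import *
snap('scene','s6'); crop('s6',260,150,380,240,6,'s6c'); snap('top','t6'); crop('t6',270,90,470,210,4,'t6c')
o=arm.get_obs()['tcp_pos']; p=np.array(o[:2]); h=-78.; pts=[]
while len(pts)<38:
    for k in range(6):
        if h>-95: h-=.25
        p=p+.001*np.array([np.cos(np.radians(h)),np.sin(np.radians(h))])
    pts.append((*p,.008,h))
plan(pts[:19:2]); print(np.round(pts[::4],3))
E
```

```text
t 12.5 tcp [0.4999 0.0874 0.0073] head -78.03 gap 0.0125 F [-0.3 -0.1 -0.5] tilt [-1.e+00 -1.e-04  0.e+00]
[-0.07, -0.01, 0.6] spin 1.5
[-0.07, -0.07, 1.8] spin 4.5
[-0.07, -0.2, 2.99] spin 7.5
[-0.07, -0.39, 4.18] spin 10.5
[-0.07, -0.64, 5.35] spin 13.5
[-0.07, -0.95, 6.51] spin 16.5
[-0.07, -1.3, 7.66] spin 17.0
[-0.07, -1.65, 8.8] spin 17.0
[-0.07, -2.0, 9.95] spin 17.0
[-0.07, -2.36, 11.1] spin 17.0
[[ 5.01e-01  8.10e-02  8.00e-03 -7.95e+01]
 [ 5.04e-01  5.80e-02  8.00e-03 -8.55e+01]
 [ 5.05e-01  3.40e-02  8.00e-03 -9.15e+01]
 [ 5.03e-01  1.00e-02  8.00e-03 -9.50e+01]
 [ 5.01e-01 -1.40e-02  8.00e-03 -9.50e+01]
 [ 4.99e-01 -3.80e-02  8.00e-03 -9.50e+01]
 [ 4.97e-01 -6.20e-02  8.00e-03 -9.50e+01]
 [ 4.95e-01 -8.60e-02  8.00e-03 -9.50e+01]
 [ 4.93e-01 -1.10e-01  8.00e-03 -9.50e+01]
 [ 4.91e-01 -1.34e-01  8.00e-03 -9.50e+01]]
```

View pics/s6c.png

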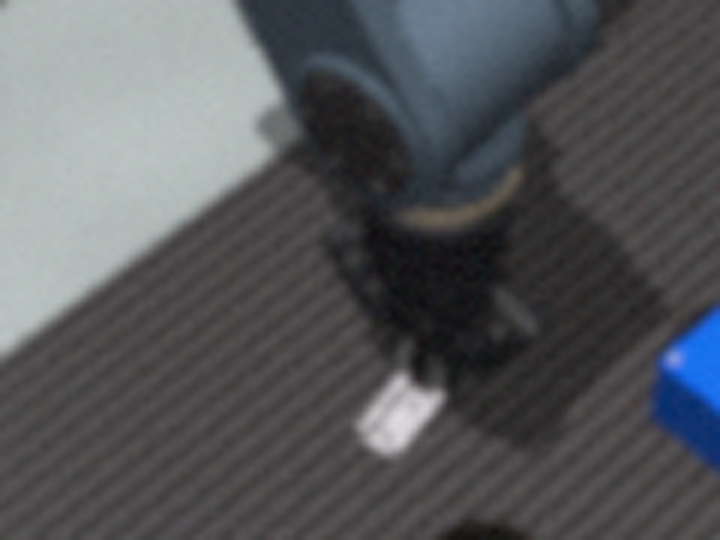

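View pics/t6c.png

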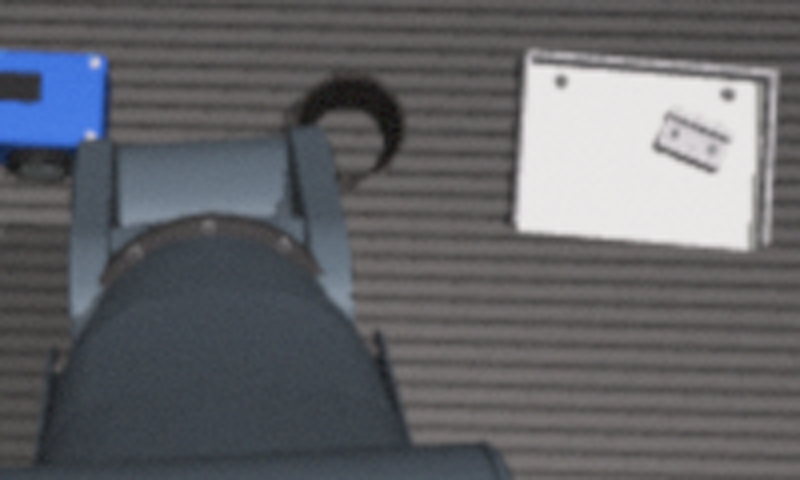

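guide_a is flush against the fingers and following the turn. I'll continue along the curve.

Call:
servo_tool --increments '[0,0,0.6,1.5,0.15,0,-0.03,1.2,3,0.15,0,-0.07,1.8,4.5,0.15,0,-0.13,2.4,6,0.15,0,-0.2,3,7.5,0.15,0,-0.29,3.6,9,0.15,0,-0.39,4.2,10.5,0.15,0,-0.51,4.8,12,0.15,0,-0.64,5.35,13.5,0.15,0,-0.79,5.9,15,0.15,0,-0.95,6.5,16.5,0.15,0,-1.12,7.1,17,0.15,0,-1.3,7.7,17,0.15,0,-1.47,8.2,17,0.15,0,-1.65,8.8,17,0.15,0,-1.83,9.4,17,0.15,0,-2,9.95,17,0.15,0,-2.18,10.5,17,0.15,0,-2.3,10.9,17,0.15,0,-2.36,11.1,17,0.15]'

```text
time: 14.5
tcp_pos: [0.4999, -0.0262, 0.0073]
tool_rot: [[0.0, 0.996, -0.087], [-0.0, -0.087, -0.996], [-1.0, 0.0, 0.0]]
force: [0.0, -0.0, -0.9]
finger_gap: 0.0127
```

```bash
python3 - <<'E'
from h import *
snap('scene','s7'); crop('s7',220,190,340,280,6,'s7c')
plan([(.491,-.132,.008,-95)])
E
```

```text
t 14.55 tcp [ 0.4999 -0.0262  0.0073] head -95.0 gap 0.0128 F [ 0.3 -0.2  0.4] tilt [-1.  0.  0.]
[-0.07, 0.03, 10.61] spin 0.0
```

View pics/s7c.png

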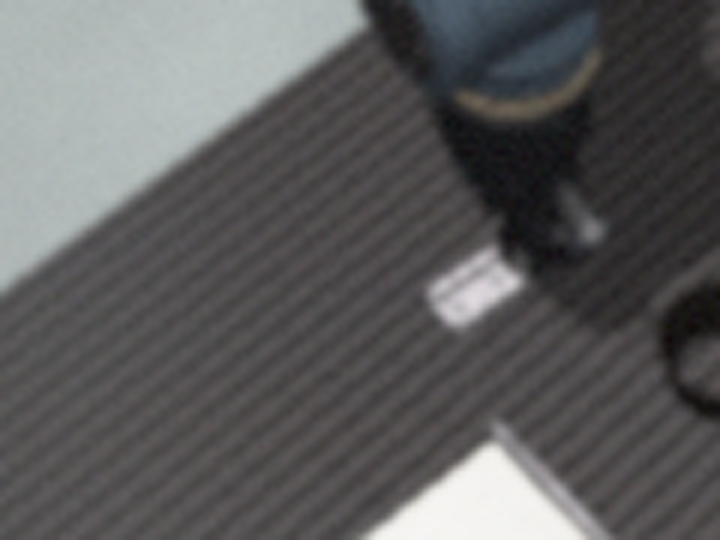

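Call:
servo_tool --increments '[0,0,0.5,0,0.15,0,0,1.1,0,0.15,0,0,1.7,0,0.15,0,0,2.3,0,0.15,0,0,2.9,0,0.15,0,0,3.5,0,0.15,0,0,4.1,0,0.15,0,0,4.7,0,0.15,0,0,5.3,0,0.15,0,0,5.9,0,0.15,0,0,6.5,0,0.15,0,0,7.1,0,0.15,0,0,7.7,0,0.15,0,0,8.3,0,0.15,0,0,8.8,0,0.15,0,0,9.3,0,0.15,0,0,9.7,0,0.15,0,0,10,0,0.15,0,0,10.2,0,0.15,0,0,10.2,0,0.15]'

```text
time: 16.55
tcp_pos: [0.4911, -0.1276, 0.0073]
tool_rot: [[0.0, 0.996, -0.087], [-0.0, -0.087, -0.996], [-1.0, 0.0, 0.0]]
force: [-0.6, 0.3, 0.3]
finger_gap: 0.0126
```

Call:
servo_tool --increments '[0,0,-0.7,0,0.15,0,0,-1.5,0,0.15,-2,0,-2,0,0.15,-5,0,-2,0,0.15,-8,0,-2,0,0.15,-8,0,-2,0,0.15]'

```text
time: 17.15
tcp_pos: [0.4947, -0.1072, 0.0905]
tool_rot: [[0.005, 0.996, -0.086], [-0.002, -0.086, -0.996], [-1.0, 0.005, 0.001]]
force: [0.7, -1.4, -0.1]
finger_gap: 0.0132
```

```bash
python3 - <<'E'
from h import *
snap('scene','s8'); crop('s8',200,190,320,280,6,'s8c'); snap('top','t8'); crop('t8',330,90,490,210,5,'t8c')
plan([])
E
```

```text
t 17.25 tcp [ 0.493  -0.1069  0.0875] head -94.94 gap 0.013 F [-0.8  0.4  0.8] tilt [-1.e+00  1.e-03  2.e-04]
```

View pics/s8c.png

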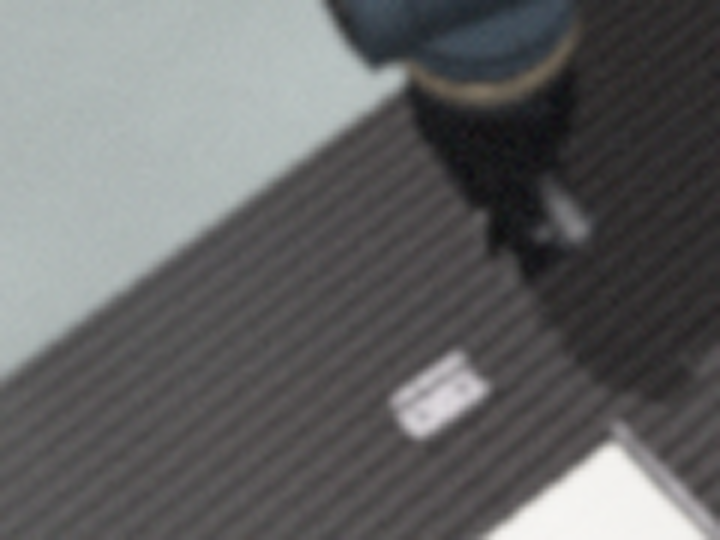

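View pics/t8c.png

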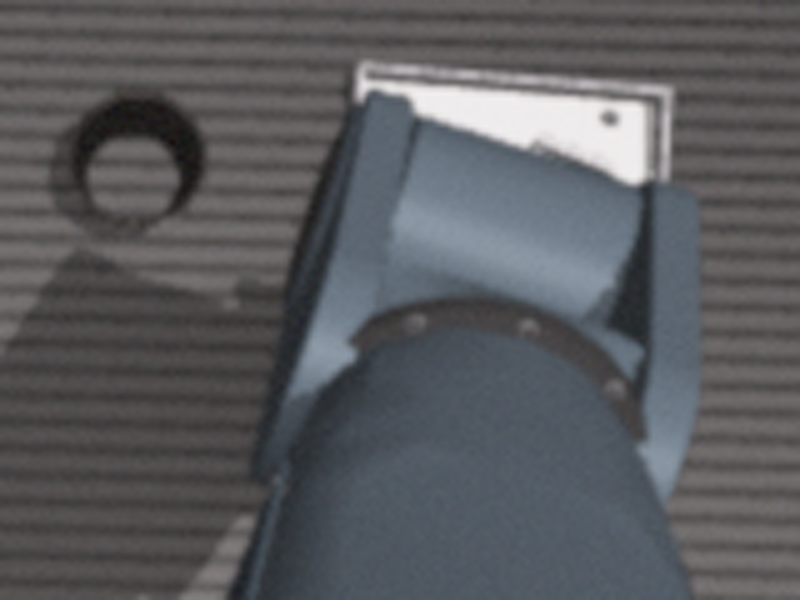

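```bash
python3 - <<'E'
from h import *
Q=np.array([p2w('scene',200+u/6,190+v/6,.018)[:2] for u,v in[(388,403),(462,350),(493,386),(420,436)]]);print(Q.round(4),Q.mean(0))
c=Q.mean(0); print(np.degrees(np.arctan2(*(Q[1]-Q[0])[::-1])))
# approach: raise then behind A at -x side
plan([(c[0]-.045,-.1,.16,-50),(c[0]-.045,c[1]+.002,.16,-4),(c[0]-.045,c[1]+.002,.009,-4)])
E
```

```text
[[ 0.4801 -0.1821]
 [ 0.4832 -0.1346]
 [ 0.5105 -0.1372]
 [ 0.5061 -0.1827]] [ 0.49495744 -0.15915045]
86.23896713084419
t 17.25 tcp [ 0.493  -0.1069  0.0875] head -94.94 gap 0.013 F [-0.8  0.4  0.8] tilt [-1.e+00  1.e-03  2.e-04]
[-7.25, -4.34, -0.31] spin -44.9
[-7.25, -3.85, 5.38] spin -90.9
[7.85, -3.86, 5.38] spin -90.9
```

Call:
servo_tool --increments '[-2,-0.5,0,-8,0.15,-3,-1,0,-16,0.15,-3,-1.5,0.5,-24,0.15,-3,-2,1,-32,0.15,-3,-2.5,2,-40,0.15,-3,-3,3,-48,0.15,-3,-3.5,4,-56,0.15,-3,-3.85,5,-64,0.15,-3,-3.85,5.4,-72,0.15,-3,-3.85,5.4,-80,0.15,-3,-3.85,5.4,-88,0.15,-3,-3.85,5.4,-91,0.15,-3,-3.85,5.4,-91,0.15,0,-3.85,5.4,-91,0.15,3,-3.85,5.4,-91,0.15,5,-3.85,5.4,-91,0.15,6.5,-3.85,5.4,-91,0.15,7.4,-3.85,5.4,-91,0.15,8,-3.85,5.4,-91,0.15,8,-3.85,5.4,-91,0.15]'

```text
time: 19.25
tcp_pos: [0.4495, -0.1577, 0.0068]
tool_rot: [[-0.001, 0.07, 0.998], [0.0, 0.998, -0.07], [-1.0, 0.0, -0.001]]
force: [-0.3, 0.4, 0.3]
finger_gap: 0.0128
```

```bash
python3 - <<'E'
from h import *
snap('scene','s9'); crop('s9',200,190,320,280,6,'s9c')
plan([(.55,-.163,.008,-4),(.595,-.166,.008,-4)])
E
```

```text
t 19.3 tcp [ 0.4498 -0.1579  0.0073] head -4.01 gap 0.013 F [-0.1  0.4  0.7] tilt [-1.e+00  0.e+00 -1.e-04]
[-0.07, 0.19, 10.03] spin -0.0
[-0.07, 0.21, 14.54] spin -0.0
```

View pics/s9c.png

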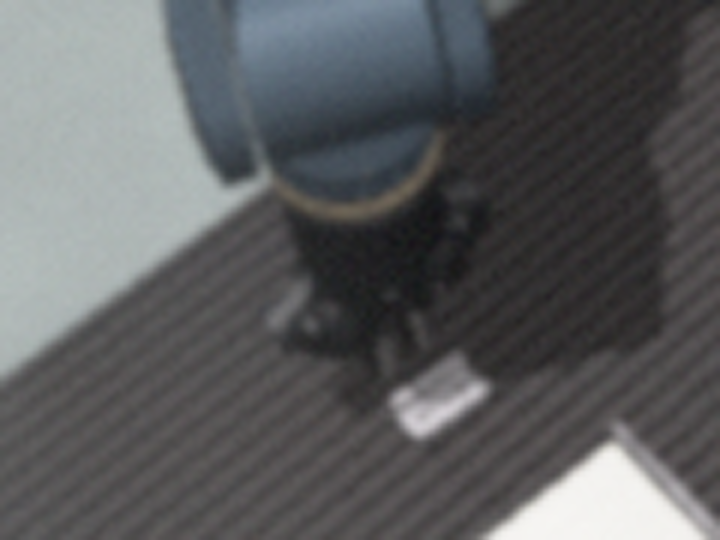

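The fingers are squarely behind guide_a (crop (440,395)). I'll push it straight into the pan.

Call:
servo_tool --increments '[0,0,0.5,0,0.15,0,0,1,0,0.15,0,0,1.5,0,0.15,0,0,2,0,0.15,0,0,2.5,0,0.15,0,0,3.1,0,0.15,0,0,3.7,0,0.15,0,0,4.3,0,0.15,0,0,4.9,0,0.15,0,0,5.5,0,0.15,0,0,6.1,0,0.15,0,0,6.7,0,0.15,0,0,7.3,0,0.15,0,0,7.9,0,0.15,0,0,8.4,0,0.15,0,0,8.9,0,0.15,0,0,9.4,0,0.15,0,0,9.8,0,0.15,0,0,10,0,0.15,0,0,10.1,0,0.15]'

```text
time: 21.3
tcp_pos: [0.5506, -0.1649, 0.0072]
tool_rot: [[-0.0, 0.069, 0.998], [0.0, 0.998, -0.069], [-1.0, 0.0, -0.0]]
force: [-1.5, -0.4, 0.3]
finger_gap: 0.0131
```

```bash
python3 - <<'E'
from h import *
snap('scene','s10'); crop('s10',220,210,340,300,6,'s10c')
plan([(.597,-.166,.008,-4)])
E
```

```text
t 21.35 tcp [ 0.5507 -0.1649  0.0073] head -3.98 gap 0.0128 F [ 0.1 -0.5  0.4] tilt [-1.e+00 -0.e+00  1.e-04]
[-0.07, 0.22, 4.63] spin 0.0
```

View pics/s10c.png

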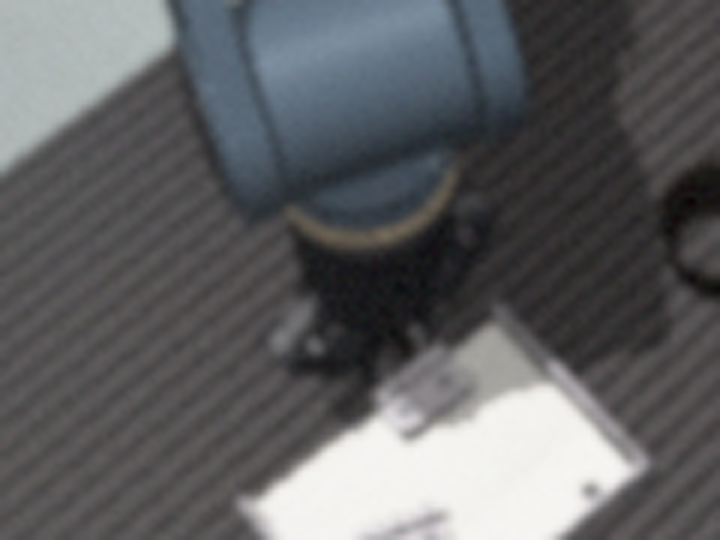

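Call:
servo_tool --increments '[0,0,0.5,0,0.15,0,0,1,0,0.15,0,0,1.5,0,0.15,0,0.05,2,0,0.15,0,0.1,2.5,0,0.15,0,0.1,3,0,0.15,0,0.15,3.5,0,0.15,0,0.15,4,0,0.15,0,0.2,4.4,0,0.15,0,0.2,4.7,0,0.15,0,0.2,4.9,0,0.15,0,0.2,4.9,0,0.15]'

```text
time: 22.55
tcp_pos: [0.5997, -0.1663, 0.0073]
tool_rot: [[0.0, 0.069, 0.998], [-0.0, 0.998, -0.069], [-1.0, -0.0, 0.0]]
force: [0.3, 0.4, 0.6]
finger_gap: 0.0127
```

Call:
servo_tool --increments '[0,0,-0.7,0,0.15,0,0,-1.5,0,0.15,-2,0,-2,0,0.15,-6,0,-4,0,0.15,-10,0,-8,0,0.15,-14,5,-12,0,0.15,-16,9,-16,0,0.15,-17,14,-18,0,0.15,-18,19,-18,0,0.15,-18,24,-18,0,0.15,-18,30,-18,0,0.15,-18,36,-18,0,0.15,-18,42,-18,0,0.15,-18,45,-18,0,0.15,-18,45,-18,0,0.15,-18,45,-18,0,0.15,-18,45,-18,0,0.15,-18,45,-18,0,0.15]'

```text
time: 24.35
tcp_pos: [0.4508, 0.2939, 0.1871]
tool_rot: [[-0.001, 0.07, 0.998], [-0.001, 0.998, -0.07], [-1.0, -0.001, -0.001]]
force: [1.3, -0.1, 0.1]
finger_gap: 0.0129
```

```bash
python3 - <<'E'
from h import *
snap('scene','s11'); snap('top','t11'); crop('t11',270,90,470,210,4,'t11c')
plan([])
a=cv2.imread('pics/t11.png').astype(int);b=cv2.imread('pics/top0.png').astype(int)
d=cv2.medianBlur((abs(a-b).max(2)>45).astype(np.uint8)*255,3);cv2.imwrite('pics/d11.png',d)
E
```

```text
t 24.45 tcp [0.4512 0.2938 0.1874] head -4.07 gap 0.0127 F [ 0.1  0.3 -0.5] tilt [-1.e+00 -2.e-04 -2.e-04]
```

View pics/t11c.png

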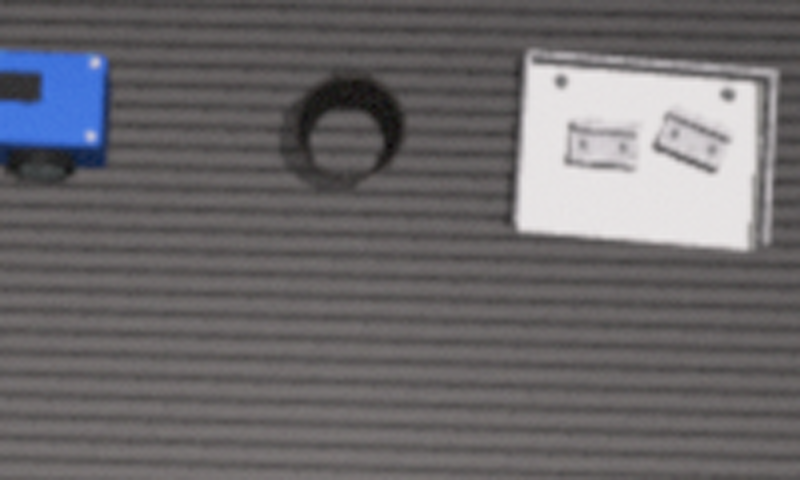

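View pics/s11.png

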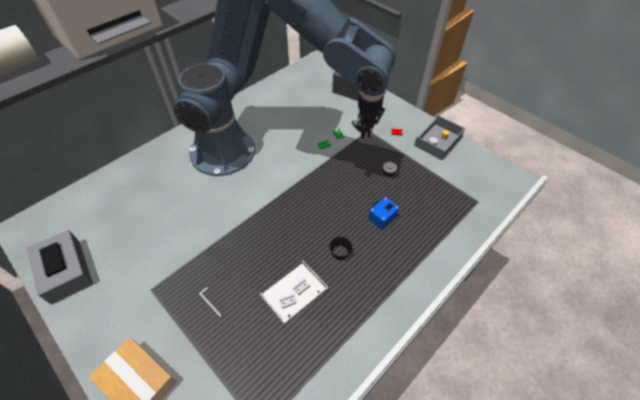

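View pics/d11.png

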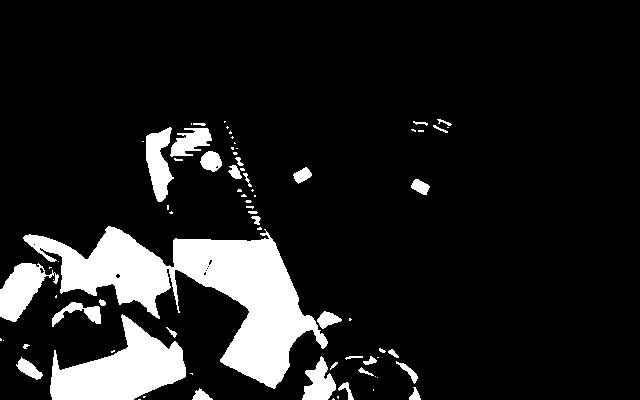

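Both guides lie inside the pan: guide_a at crop (602,146) and guide_b at (692,140). Housing, hood and hex key show no change in the difference image. The button is only shaded by the arm and is still at scene (390,168). I'll do one numeric check and then hand in.

```bash
python3 - <<'E'
from h import *
c=np.array([.621,-.1985]);y=-.058;R=np.array([[np.cos(y),-np.sin(y)],[np.sin(y),np.cos(y)]])
for n,u,v in(('A',602,146),('B',692,140)):
    w=p2w('top',270+u/4,90+v/4,.015)[:2]; print(n,w.round(4),'pan',(R.T@(w-c)).round(4))
print(arm.finish_job())
E
```

```text
A [ 0.6233 -0.1694] pan [0.0006 0.0292]
B [ 0.6287 -0.2279] pan [ 0.0094 -0.0289]
the job is handed in; nothing more can be done
None
```

I swept both guides along the mat and in through the pan's open front, then moved the gripper away and handed the job in at about 24.5 s. No verdict came back.

- **Sweeping:** guide_b went straight in. guide_a was pushed by its end face along a curve in front of the pan, then squarely in.
- **Guide positions:** the last pictures put guide_a at about (0.001, 0.029) m and guide_b at about (0.009, -0.029) m in the pan frame. Both are far inside the limits, with nothing sticking out.
- **Other objects:** before/after pictures show no change in the housing, hood and hex key. The button looked changed in the top view, which I put down to the arm's shadow because it is at the same place in the scene view.
- **Gripper:** it finished clear of everything, at z = 0.19 m. The wrist force readings stayed under about 2 N throughout.

None of my final checks failed or disagreed.

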